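# Run a driver board under the probes of a spring-return checker

### The arm

A 6-joint arm with a two-finger parallel gripper is mounted at the origin on a cart in front of the work surface, level with it; the furniture and walls round the work are solid. World frame = base frame: x ahead of the robot, y to its left, z up, the work surface at z = 0. Lengths are in m, angles in rad, forces in N, time in s.
With the tool pointing down it reaches from about 0.35 to 0.85 m from the base axis. Payload 8.1 kg.
Tool frame: the origin (TCP) lies on the mounting face of the last link; the fingertips stand 186 mm ahead of it and the grasp point (between the pads) lies 167 mm ahead of it; z points along the fingers, y is the line along which they close (so a half turn about z gives the same grasp; the last joint's range is limited). The gripper opens to 93 mm and grips with 3 to 60 N. Pads are 15 mm wide; open, the fingers measure 128 mm over their backs; the gripper's body (75 mm by 188 mm) begins 65 mm behind the grasp point.
Start: joints at [1.186, 0.13, 1.488, -0, 1.523, -0.085], TCP at [0.177, 0.573, 0.405] pointing down, gripper open.
Joint ranges: [-2.96, 2.96], [-0.89, 2.26], [0.02, 2.5], [-1.34, 4.48], [0, 2.73], [-2.66, 2.66]. Speed limits (rad/s): [2.39, 2.39, 2.79, 3.14, 3.14, 3.14].

### API

Orientations are given as a rotation vector (axis times angle).
In Python, from plant import * gives the robot as it stands. The module is installed in compiled form; this text tells all that it offers.
- The arm moves only by the tool arm_command, never from a script. Its argument "increments" is a list of rows, each a list of 6 numbers: the shift along the tool's x, y, z in units of 0.2 m (1.0 is 0.2 m), then the turn, a rotation vector about the tool's x, y, z in units of pi rad (1.0 is pi rad). A call has exactly 5 rows; each row is the pose to reach, as a shift and turn from the pose commanded when the call began, along the tool's axes at that moment, turning the shorter way round; what a row does not reach only later rows make up. A row lasts 1/8 s, in which the tool goes at most 62.5 mm and 10.7 degrees, less where a joint would pass 70% of its speed; a pose out of reach is approached as far as the arm can. A call with a number of a shift or a turn outside -1 to 1 is refused whole. A call with a gripper value outside its range is refused whole. "fingers" is the closure, from -1 (fully open) to 1 (shut), set as the call begins (left out, the last holds). The fingers move at their own pace and stop on an object; "force" is the grip in N (left out, the last holds). Time passes only in rows, so rows that repeat a pose let the fingers close, or fill a call up. It gives the time, the measured TCP pose, the force, the opening and the grip force at its end, in the units of the state.
- read_state(): the state, without advancing time (a new reading comes with each control period).
- read_camera(name): name is "scene" or "top" or "wrist"; returns a dict with "image" (420x560x3 uint8, red, green, blue), "fx", "fy", "cx", "cy" (pixels), "k1" (the pictures are not rectified: a ray, as slopes to the right and down, at radius r is drawn at 1 + k1 r^2 times it, then the intrinsics apply), "T" (4x4, takes a point from camera to world coordinates). Camera axes: x right, y down, z forward; pixel columns grow to the right and rows downward; lengths in m; the calibration is good to about 2 mm. A picture is of the moment at which its call begins. There is no depth.
- close_job(): hands the job in; it is judged then, once.
The state is a dict: "t": time; "q": joint angles; "dq": joint speeds; "joint_torque": joint torques, N m; "tool_pos": TCP position; "orientation": TCP orientation; "force": force on the tool from outside, world axes, zero at the start; "wrist_torque": the same for the moment, N m; "opening": finger opening in m; "gripper_force": force on a finger pad.
Only numpy, scipy, OpenCV 4.12 (cv2) and the standard library are available. Lean on these libraries where they do the work, as an engineer would, in place of code of your own. Each camera call takes 0.05 s, during which the arm holds its last target. There are 200 camera calls.

### The job

Get the board that lies in the checker's sliding tray under the probe head: draw the red lock-out pin straight up out of the tray's ear and park it in the notch of the yellow keeper beside it, hanging upright by its collar and let go. Then take the tray by its black knob and slide it along the rail towards the probe head until you feel the ball of the detent drop into the notch in the tray's edge, not running it on through the notch to the rubber stop just beyond, and finish with your fingers still holding the tray there, because its return spring pulls it back if you let go. The board stays in its nest and the other things on the bench stay where they are.

Things in the scene. Friction and masses are not known exactly. Their poses are not given: they have to be found in the camera images.
- fixture: Board checker's base: grey plate 217 x 104 x 14 mm with a steel guide rail, fixed to the bench. Origin under the rail at bench level, z up, x along the rail: the way the tray slides from its load stop to the probe head; -y is the side of pin and keeper. The brown tray (125 x 48, top at z 42) starts with its middle at x -62; ear on its -y side, 24 x 24, top at z 42.
- lock_pin: Lock-out pin, loose, about 60 g, standing in the ear's bore. Origin at the lower tip of the shank, z up along it: steel shank 8 dia x 26 mm, collar 20 dia from 26 to 30 mm, red grip 14 dia from 30 to 64 mm. Its tip stands 26 mm below the ear's top (17 mm deep in a fixed boss under the ear), clearance 1.5 mm, so it locks the tray.
- pin_grip (a point): Point on the pin's axis in the red grip, 53 mm above the tip: a good height for the middle of the finger pads, the fingertips then just clear the collar.
- park (a point): The pin's parking place: bottom of the keeper's notch, at the keeper's top face (70 mm over the bench). The notch is 10 mm wide, open towards the tray (+y of fixture); 11 mm from this point it flares to 22 mm at the mouth, 19 mm out. In it the collar rests on the plate, so the tip hangs 26 mm below this point, higher than ear and tray: lift, go straight sideways, lower.
- tray (a joint): Travel of the tray along +x of fixture, m: 0 at the load stop, where it is locked; the detent comes somewhere between 0.045 and 0.075, as the head is set. A return spring pushes it back with 4 N at 0, 5.5 N at 0.075, rail friction 0.5 N.
- knob (a point): Middle of the tray's upright black knob, 88 mm over the bench; knob 22 mm dia, 32 mm tall (72 to 104 mm up), on a steel stem 10 mm dia. The bench tester behind it is 125 mm tall. The board's nest begins 32 mm from its axis towards the head.
- notch (a point): Notch in the tray's steel edge bar, on the side away from the keeper: 8 mm wide, 38 mm over the bench. It moves with the tray, 32 mm ahead of the knob and 29 mm to the side. A white line on the tray marks it.
- ball (a point): Sprung ball (10 mm dia) of the detent, in the blue block of the probe head, pressing on the edge bar. Axes as fixture; in the detent, point notch has the same x. From 4 mm before it the push falls from 5.5 to 3 N, jumps to 9 N just past the middle and is 6 N again 4 mm on; rubber stop 11 mm past. It cannot hold the tray against the spring.
- nest (a point): Middle of the board's nest on the tray's top face: four white corner posts 5 mm high, 70 mm ahead of the knob, board level 42 mm over the bench. It moves with the tray.
- board: Green driver board with parts, 21 x 52 mm, lying loose in the nest. Origin under it, 3 mm from the nest's middle.
- side_cutters: Red-handled side cutters, 48 x 132 x 12 mm, lying on the bench. Leave alone.
- spare_board: Another green board, 29 x 79 x 15 mm, waiting on the bench. Leave alone.
- handle_shell: White handle half shell, 35 x 212 x 20 mm, on the bench at the left. Leave alone.
- solder_spool: Green and white solder spool, 55 dia x 30 mm. Leave alone.
- jar_0: White jar with blue lid, 61 dia x 73 mm. Leave alone.
- flux_tin: Red-lidded tin, 53 dia x 20 mm. Leave alone.

How it is judged:
On the way, in this order (a step that is already met when the one before it is completed fails the run):
1. the pin is drawn up out of the ear, its tip clear of the ear's top, the tray still at its load stop (z of lock_pin in the frame of fixture above 0.0425 m and value of joint tray below 0.005 m), for 0.1 s.
2. the pin hangs upright by its collar in the keeper's notch, let go, the tray still at its load stop (horizontal distance between lock_pin and park below 0.006 m and z of lock_pin in the frame of fixture between 0.0405 and 0.0475 m and angle between lock_pin's own z axis and vertical below 0.12 rad and contact force between the fingers and lock_pin below 0.05 N and value of joint tray below 0.005 m), for 0.3 s.
At the end, for the whole second after the job is handed in: the fingers hold the tray still with its notch within 2.5 mm of the ball along the rail (over 2 N of finger contact on the tray); the pin hangs upright (within 0.12 rad) by its collar in the keeper's notch, within 6 mm of its bottom, not touched; the board lies in its nest (x of notch in the frame of ball between -0.0025 and 0.0025 m and velocity of joint tray between -0.005 and 0.005 m/s and contact force between the fingers and tray above 2 N and horizontal distance between lock_pin and park below 0.006 m and z of lock_pin in the frame of fixture between 0.0405 and 0.0475 m and angle between lock_pin's own z axis and vertical below 0.12 rad and contact force between the fingers and lock_pin below 0.05 N and linear speed of lock_pin below 0.02 m/s and distance between board and nest below 0.012 m); the arm keeps its last pose, push and grip.
It fails at once if the tray is run on through the detent, its notch more than 8 mm past the ball (x of notch in the frame of ball above 0.008 m).
It fails at once if the board leaves its nest (distance between board and nest above 0.02 m).
It fails at once if another thing on the bench is moved by more than 3 cm (distance of any of side_cutters, spare_board, handle_shell, solder_spool, jar_0, flux_tin from where it was at the start of the episode above 0.03 m).
It also fails if it takes over 58 s, if anything falls off the work surface, if the arm or the gripper's body presses on something with over 40 N, if the wrist force passes 120 N, or if a joint passes its speed limit or range.

## Working session

There is one attempt and no reset: what is moved stays moved. The work goes in short steps, Python scripts to look and compute and a tool call to move; the robot and the scene stay as the last step left them, time stands still between calls to the robot, and variables do not carry over. Pictures are saved under pics/ and viewed, at most 10 in all, crops included, and the job is handed in when it is done.

Besides the shell and the picture viewer there is one more tool, called after ">>>" by a JSON object that holds its "method" and its "body". arm_command: Moves the arm, as the interface text tells. Shifts and turns lie within -1 to 1; 1 stands for 0.2 m of shift or pi rad of turn. Its arguments: {"type":"object","properties":{"increments":{"type":"array","items":{"type":"array","items":{"type":"number","minimum":-1,"maximum":1}}},"fingers":{"type":"number"},"force":{"type":"number"}},"required":["increments"]}

```bash
mkdir -p pics; cat > h.py <<'E'
from plant import *
import numpy as np, cv2
from scipy.spatial.transform import Rotation as R
def snap(n,f):
    c=read_camera(n); cv2.imwrite('pics/'+f,c['image'][:,:,::-1]); np.savez('pics/'+f+'.npz',**c); return c
def load(f): return dict(np.load('pics/'+f+'.npz'))
def K(c): return np.array([[c['fx'],0,c['cx']],[0,c['fy'],c['cy']],[0,0,1]],float)
def ray(c,u,v):
    s=cv2.undistortPoints(np.array([[[u,v]]],float),K(c),np.array([float(c['k1']),0,0,0]))[0,0]
    return c['T'][:3,3],c['T'][:3,:3]@np.array([s[0],s[1],1])
def at(c,u,v,z):
    o,d=ray(c,u,v); return o+d*(z-o[2])/d[2]
def proj(c,P):
    T=np.linalg.inv(c['T']); r=cv2.Rodrigues(T[:3,:3])[0]
    return cv2.projectPoints(np.atleast_2d(np.array(P,float)),r,T[:3,3],K(c),np.array([float(c['k1']),0,0,0]))[0][:,0]
def tri(cs,uvs):
    A=np.zeros((3,3));b=np.zeros(3)
    for c,p in zip(cs,uvs):
        o,d=ray(c,*p); d=d/np.linalg.norm(d); M=np.eye(3)-np.outer(d,d); A+=M; b+=M@o
    return np.linalg.solve(A,b)
E
python3 - <<'E'
from h import *
for n in ['scene','top','wrist']:
    c=snap(n,n+'0.png'); print(n,c['fx'],c['T'][:3].round(3).tolist())
print(read_state())
a=[cv2.imread('pics/%s0.png'%n) for n in ['top','scene']]
E
```

```text
scene 468.1756397762409 [[-0.998, -0.037, 0.058, 0.497], [-0.067, 0.713, -0.697, 0.763], [-0.016, -0.7, -0.714, 0.902]]
top 383.8783931224716 [[0.013, -0.984, 0.18, 0.364], [-1.0, -0.016, -0.015, -0.008], [0.017, -0.18, -0.983, 1.133]]
wrist 297.4886354075101 [[0.295, 0.924, 0.244, 0.11], [0.955, -0.285, -0.078, 0.594], [-0.003, 0.257, -0.967, 0.385]]
{'t': 0.15, 'q': array([ 1.18558704e+00,  1.30982781e-01,  1.48901451e+00, -1.82107492e-05,
        1.52299626e+00, -8.53628828e-02]), 'dq': array([-0.0002286 , -0.0026422 , -0.00376249,  0.0003824 ,  0.00066016,
       -0.00040617]), 'joint_torque': array([ 1.35051723e-03, -5.60476828e+01, -4.92336738e+01,  7.68960407e-02,
        3.04684800e-02, -7.63875823e-05]), 'tool_pos': array([0.17712037, 0.57308237, 0.4039392 ]), 'orientation': array([-4.69187563e-01, -3.10604606e+00,  2.14634118e-03]), 'force': array([ 0.22941341, -0.46643168,  0.27746895]), 'wrist_torque': array([0.00718015, 0.00900481, 0.01573751]), 'gripper_force': 0.0, 'opening': 0.09288540825519456}
```

View pics/top0.png

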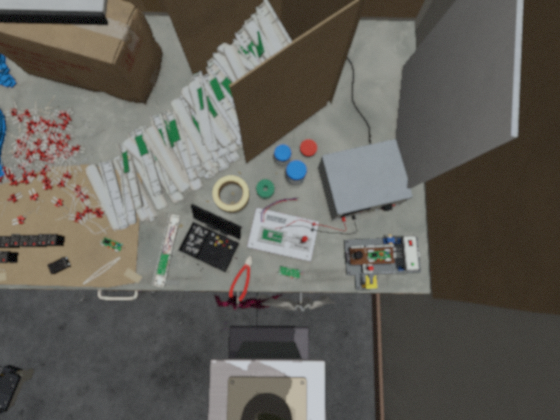

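View pics/scene0.png

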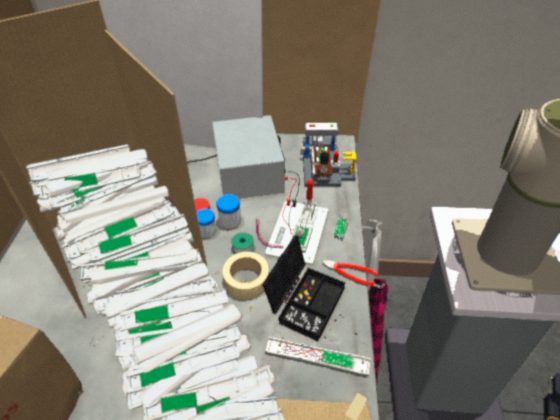

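The top view shows the fixture at about (382,255): probe head on the right, yellow keeper at (370,283), tester box behind at (365,178). I'll zoom in on it.

```bash
python3 - <<'E'
import cv2,numpy as np
a=cv2.imread('pics/top0.png')[225:300,335:430]; b=cv2.imread('pics/scene0.png')[110:200,285:370]
a=cv2.resize(a,None,fx=4.2,fy=4.2,interpolation=2); b=cv2.resize(b,None,fx=4.6,fy=4.6,interpolation=2)
h=max(a.shape[0],b.shape[0]); I=np.zeros((h,a.shape[1]+b.shape[1],3),np.uint8); I[:a.shape[0],:a.shape[1]]=a; I[:b.shape[0],a.shape[1]:]=b
print(I.shape,a.shape); cv2.imwrite('pics/crop0.png',I)
E
```

```text
(414, 790, 3) (315, 399, 3)
```

View pics/crop0.png

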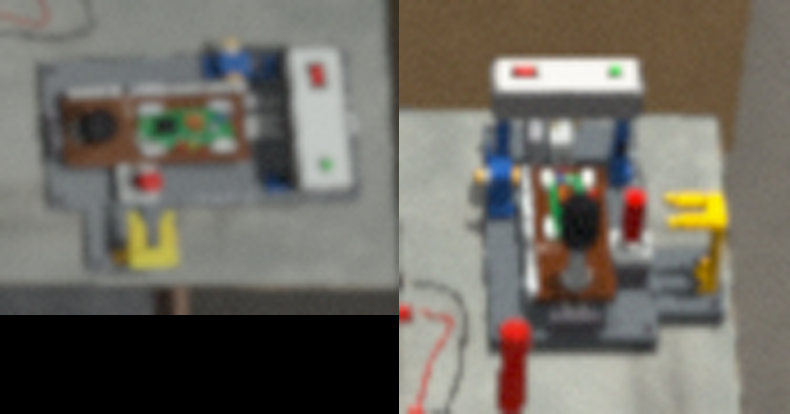

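Left crop (top): knob (97,124), pin (149,181), keeper notch bottom about (150,240). Right crop (scene): knob top (580,198), pin top (635,197).

```bash
python3 - <<'E'
from h import *
t=load('top0.png');s=load('scene0.png')
T=lambda u,v:(335+u/4.2-.4,225+v/4.2-.4); S=lambda u,v:(285+(u-399)/4.6-.4,110+v/4.6-.4)
p=lambda *a:print(*[np.round(x,4) for x in a])
p(at(t,*T(97,124),.104),at(s,*S(580,200),.104))
p(at(t,*T(149,181),.080),at(s,*S(635,197),.080))
p(at(t,*T(150,240),.070),at(s,*S(705,210),.070))
for q in [(40,65),(47,200)]: p(at(t,*T(*q),.014))
for q in [(62,92),(62,164),(247,94),(247,160)]: p(at(t,*T(*q),.042))
st=read_state(); print(R.from_rotvec(st['orientation']).as_matrix().round(3))
w=load('wrist0.png'); Tt=np.eye(4);Tt[:3,:3]=R.from_rotvec(st['orientation']).as_matrix();Tt[:3,3]=st['tool_pos']
print((np.linalg.inv(Tt)@w['T']).round(3))
E
```

```text
[ 0.4413 -0.2384  0.104 ] [ 0.4427 -0.242   0.104 ]
[ 0.4067 -0.2767  0.08  ] [ 0.4079 -0.2766  0.08  ]
[ 0.369  -0.2788  0.07  ] [ 0.3648 -0.2785  0.07  ]
[ 0.4885 -0.2197  0.014 ]
[ 0.3954 -0.2228  0.014 ]
[ 0.4672 -0.229   0.042 ]
[ 0.4187 -0.228   0.042 ]
[ 0.4677 -0.3551  0.042 ]
[ 0.4232 -0.3533  0.042 ]
[[-0.955  0.295 -0.001]
 [ 0.295  0.955 -0.001]
 [ 0.    -0.001 -1.   ]]
[[ 0.    -0.966 -0.257  0.07 ]
 [ 1.     0.001 -0.001  0.   ]
 [ 0.001 -0.257  0.966  0.019]
 [ 0.     0.     0.     1.   ]]
```

>>> {"method": "arm_command", "body": {"increments": [[-0.186,-0.138,0,0,0,0.0556],[-0.372,-0.276,0,0,0,0.1112],[-0.558,-0.414,0,0,0,0.1668],[-0.744,-0.552,0,0,0,0.2224],[-0.93,-0.69,0,0,0,0.278]], "fingers": -1}}

```text
t: 0.78
tool_pos: [0.3147, 0.3851, 0.4045]
orientation: [-1.746, -2.612, 0.001]
force: [0.8, 0.2, -0.5]
opening: 0.0929
gripper_force: 0.0
```

```bash
python3 - <<'E'
from h import *
t=load('top0.png');s=load('scene0.png')
T=lambda u,v:(335+u/4.2-.4,225+v/4.2-.4); S=lambda u,v:(285+(u-399)/4.6-.4,110+v/4.6-.4)
print(tri([t,s],[T(290,48),S(493,90)]),tri([t,s],[T(303,190),S(641,90)]))
st=read_state();print(st['tool_pos'],R.from_rotvec(st['orientation']).as_matrix()[:,0])
E
```

```text
[ 0.49502249 -0.37013495  0.0882957 ] [ 0.40227156 -0.37402736  0.0885895 ]
[0.31468557 0.38512928 0.40447181] [-3.82135592e-01  9.24106250e-01 -1.66179562e-04]
```

>>> {"method": "arm_command", "body": {"increments": [[-0.194,0.0486,0,0,0,0.0556],[-0.388,0.0972,0,0,0,0.1112],[-0.582,0.1458,0,0,0,0.1668],[-0.776,0.1944,0,0,0,0.2224],[-0.97,0.243,0,0,0,0.278]]}}

```text
t: 1.4
tool_pos: [0.4346, 0.2253, 0.4045]
orientation: [-2.687, -1.628, 0.0]
force: [-0.0, -0.7, 0.2]
opening: 0.0933
gripper_force: 0.0
```

>>> {"method": "arm_command", "body": {"increments": [[-0.178,0.0914,0,0,0,0.0556],[-0.356,0.1828,0,0,0,0.1112],[-0.534,0.2742,0,0,0,0.1668],[-0.712,0.3656,0,0,0,0.2224],[-0.89,0.457,0,0,0,0.278]]}}

```text
t: 2.02
tool_pos: [0.4335, 0.0251, 0.4046]
orientation: [-3.123, -0.339, 0.0]
force: [-0.2, 0.4, -0.4]
opening: 0.0929
gripper_force: 0.0
```

>>> {"method": "arm_command", "body": {"increments": [[-0.064,0.19,0,0,0,0.0142],[-0.128,0.38,0,0,0,0.0284],[-0.192,0.57,0,0,0,0.0426],[-0.256,0.76,0,0,0,0.0568],[-0.32,0.953,0,0,0,0.071]]}}

```text
t: 2.65
tool_pos: [0.4128, -0.1749, 0.4046]
orientation: [-3.141, 0.004, 0.0]
force: [-0.1, -0.1, 0.2]
opening: 0.093
gripper_force: 0.0
```

```bash
python3 - <<'E'
from h import *
st=read_state();print(st['tool_pos'],R.from_rotvec(st['orientation']).as_matrix().round(4),st['q'])
E
```

```text
[ 0.41283897 -0.17490657  0.404577  ] [[ 1.0e+00 -2.9e-03 -0.0e+00]
 [-2.9e-03 -1.0e+00  1.0e-04]
 [-0.0e+00 -1.0e-04 -1.0e+00]] [-5.15229703e-01 -2.91881509e-01  1.88811341e+00  1.04481224e-04
  1.54545223e+00  1.05842544e+00]
```

>>> {"method": "arm_command", "body": {"increments": [[-0.01,0.17,0.1,0,0,0],[-0.02,0.34,0.25,0,0,0],[-0.03,0.51,0.4,0,0,0],[-0.03,0.51,0.52,0,0,0],[-0.03,0.51,0.52,0,0,0]]}}

```text
t: 3.28
tool_pos: [0.4061, -0.2752, 0.2983]
orientation: [-3.138, 0.003, 0.006]
force: [0.9, 0.6, -0.3]
opening: 0.0928
gripper_force: 0.0
```

```bash
python3 - <<'E'
from h import *
snap('wrist','w1.png')
E
```

```text
(no output)
```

View pics/w1.png

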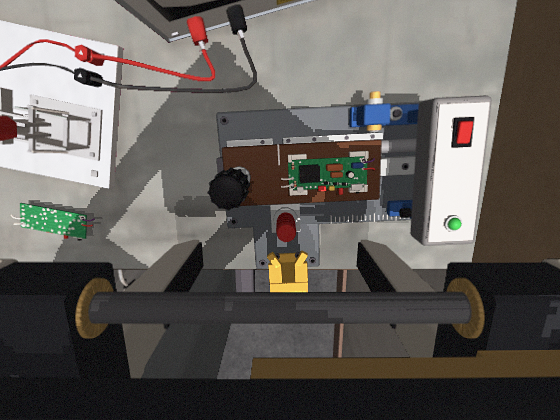

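The wrist view shows the pin at (286,220), knob at (229,186), keeper at (289,270), the white notch line at (277,153) and the ball block at (375,105). I'll enlarge it with predictions drawn on.

```bash
python3 - <<'E'
from h import *
c=load('w1.png'); im=np.ascontiguousarray(c['image'][85:300,205:415,::-1]); 
I=cv2.resize(im,None,fx=3.6,fy=3.6,interpolation=cv2.INTER_CUBIC)[:600]
I=cv2.resize(im,None,fx=2.79,fy=2.79,interpolation=cv2.INTER_CUBIC)
# predictions
for P in [[.407,-.277,.08],[.407,-.277,.046],[.442,-.240,.104],[.367,-.279,.070]]:
    u,v=proj(c,P)[0]; print(P,u,v); cv2.drawMarker(I,(int((u-205+.5)*2.79),int((v-85+.5)*2.79)),(255,0,255),0,12,1)
cv2.imwrite('pics/w1c.png',I);print(I.shape)
E
```

```text
[0.407, -0.277, 0.08] 282.9685377492951 233.41138045470674
[0.407, -0.277, 0.046] 282.61318192607365 219.45295041870472
[0.442, -0.24, 0.104] 221.74795621055353 191.79943767347964
[0.367, -0.279, 0.07] 285.37075871065014 277.7497287434821
(600, 586, 3)
```

View pics/w1c.png

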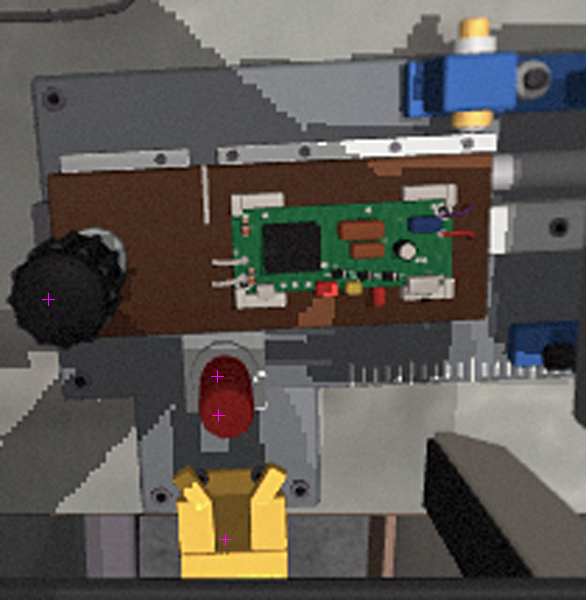

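Pin top is at crop (227,412), knob top (54,299), notch back edge (232,552) with the flare at about y=500. The notch line is at (206,160) and the ball near (474,118).

```bash
python3 - <<'E'
from h import *
c=load('w1.png'); g=lambda u,v,z:at(c,205+u/2.79-.4,85+v/2.79-.4,z).round(4)
for n,a in dict(pin=(227,412,.08),park=(232,537,.07),back=(232,552,.07),flare=(232,500,.07),mouth=(230,470,.07),knob=(54,299,.104),notch=(206,165,.042),ball=(474,122,.038),bar0=(60,170,.042),bar1=(490,150,.042)).items(): print(n,g(*a))
st=read_state(); print(st['tool_pos'],st['orientation'],c['T'][:3,3])
E
```

```text
pin [ 0.4079 -0.2791  0.08  ]
park [ 0.3676 -0.2808  0.07  ]
back [ 0.3629 -0.2809  0.07  ]
flare [ 0.3788 -0.2808  0.07  ]
mouth [ 0.3877 -0.2802  0.07  ]
knob [ 0.442  -0.2413  0.104 ]
notch [ 0.4674 -0.2737  0.042 ]
ball [ 0.479  -0.3489  0.038 ]
bar0 [ 0.4661 -0.2329  0.042 ]
bar1 [ 0.4714 -0.3527  0.042 ]
[ 0.40674243 -0.27538164  0.30004038] [-3.13995978e+00  2.50357868e-03  2.87662701e-03] [ 0.4778265  -0.27521086  0.27912284]
```

>>> {"method": "arm_command", "body": {"increments": [[0.005,0.01,0.1,0,0,-0.014],[0.005,0.01,0.2,0,0,-0.014],[0.005,0.01,0.27,0,0,-0.014],[0.005,0.01,0.32,0,0,-0.014],[0.005,0.01,0.32,0,0,-0.014]]}}

```text
t: 3.95
tool_pos: [0.4081, -0.2774, 0.2365]
orientation: [-3.14, -0.067, 0.001]
force: [1.1, -0.7, 0.5]
opening: 0.0928
gripper_force: 0.0
```

```bash
python3 - <<'E'
from h import *
c=snap('wrist','w2.png');s=read_state();print(s['tool_pos'],s['force'],proj(c,[.4076,-.2788,.08]))
E
```

```text
[ 0.40828553 -0.27764779  0.2370464 ] [ 0.0347152  -0.03352929 -0.85007451] [[282.23541658 277.80509138]]
```

View pics/w2.png

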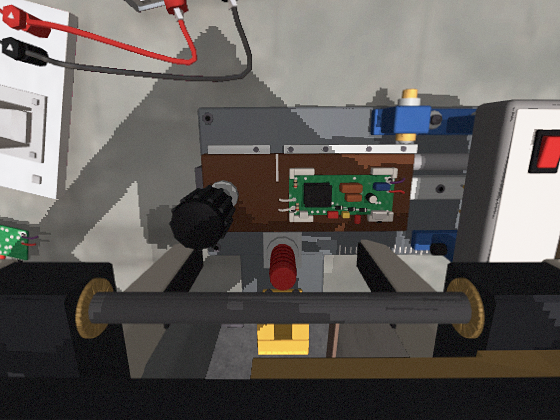

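The pin's red grip is at (284,270), centred between the fingers, and the tray is level in the picture. Closing.

>>> {"method": "arm_command", "body": {"increments": [[0,0,0,0,0,0],[0,0,0,0,0,0],[0,0,0,0,0,0],[0,0,0,0,0,0],[0,0,0,0,0,0]], "fingers": 1, "force": 15}}

```text
t: 4.62
tool_pos: [0.4081, -0.2777, 0.2368]
orientation: [3.141, 0.067, 0.0]
force: [0.3, -0.1, 0.0]
opening: 0.0475
gripper_force: 0.0
```

>>> {"method": "arm_command", "body": {"increments": [[0,0,0,0,0,0],[0,0,0,0,0,0],[0,0,0,0,0,0],[0,0,0,0,0,0],[0,0,0,0,0,0]]}}

```text
t: 5.25
tool_pos: [0.4081, -0.2779, 0.2368]
orientation: [3.14, 0.067, 0.0]
force: [0.1, -1.8, -1.4]
opening: 0.0136
gripper_force: 15.0
```

>>> {"method": "arm_command", "body": {"increments": [[0,0,-0.03,0,0,0],[0,0,-0.06,0,0,0],[0,0,-0.1,0,0,0],[0,0,-0.14,0,0,0],[0,0,-0.18,0,0,0]]}}

```text
t: 5.88
tool_pos: [0.4081, -0.2774, 0.2734]
orientation: [-3.14, -0.067, 0.0]
force: [-0.2, -0.2, -0.2]
opening: 0.0136
gripper_force: 15.0
```

>>> {"method": "arm_command", "body": {"increments": [[0,0,0,0,0,0],[0,0,0,0,0,0],[0,0,0,0,0,0],[0,0,0,0,0,0],[0,0,0,0,0,0]]}}

```text
t: 6.5
tool_pos: [0.4081, -0.2776, 0.2725]
orientation: [-3.141, -0.067, 0.0]
force: [0.0, -0.2, 0.1]
opening: 0.0139
gripper_force: 15.0
```

```bash
python3 - <<'E'
from h import *
c=snap('wrist','w3.png');s=read_state();print(s['tool_pos'],s['force'],s['opening'])
cv2.imwrite('pics/w3c.png',cv2.resize(c['image'][120:390,140:460,::-1],None,fx=2.2,fy=2.2,interpolation=2))
print(proj(c,[[.3676,-.2806,.07],[.3788,-.2808,.07],[.408,-.2785,.075]]))
E
```

```text
[ 0.40808234 -0.27766432  0.27262492] [-0.26917672  0.91737638 -0.66837126] 0.013335294236607063
[[281.26451497 298.50690298]
 [282.28413538 284.01178012]
 [280.84523571 246.83345293]]
```

View pics/w3c.png

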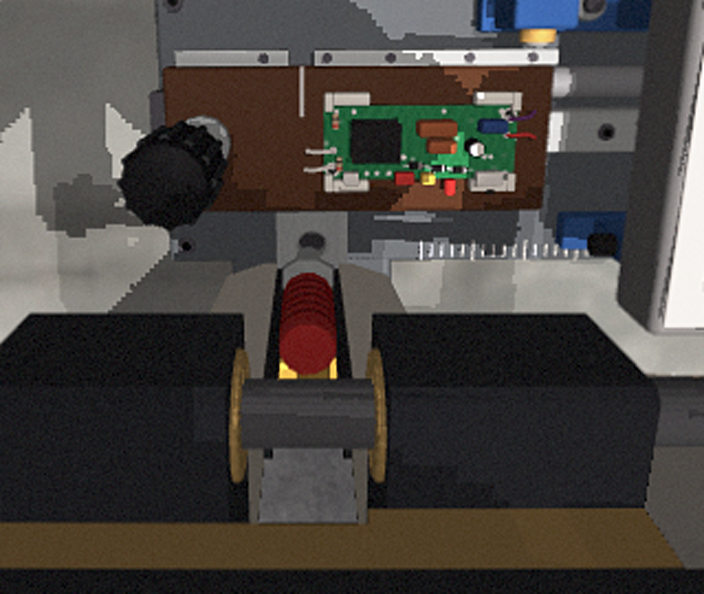

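The pin is out and upright, the bore is empty at (312,242), and the notch lies straight along tool -x, about 40 mm away.

>>> {"method": "arm_command", "body": {"increments": [[-0.04,0,0,0,0,0],[-0.08,0,0,0,0,0],[-0.1,0,0,0,0,0],[-0.12,0,0,0,0,0],[-0.14,0,0,0,0,0]]}}

```text
t: 7.18
tool_pos: [0.3799, -0.279, 0.2728]
orientation: [3.141, 0.067, 0.001]
force: [0.7, -0.7, -0.1]
opening: 0.0131
gripper_force: 15.0
```

>>> {"method": "arm_command", "body": {"increments": [[-0.01,0,0,0,0,0],[-0.02,0,0,0,0,0],[-0.03,0,0,0,0,0],[-0.045,0,0,0,0,0],[-0.055,0,0,0,0,0]]}}

```text
t: 7.8
tool_pos: [0.3691, -0.2794, 0.2728]
orientation: [3.14, 0.067, 0.0]
force: [1.3, -1.6, -0.5]
opening: 0.0138
gripper_force: 15.0
```

```bash
python3 - <<'E'
from h import *
c=snap('wrist','w4.png');s=read_state();print(s['tool_pos'],s['force'],s['wrist_torque'])
cv2.imwrite('pics/w4c.png',cv2.resize(c['image'][180:340,180:380,::-1],None,fx=3.5,fy=3.5,interpolation=2))
E
```

```text
[ 0.36889734 -0.27943749  0.27279263] [ 0.45371899 -2.55277977 -0.75487689] [-0.34832903  0.1081404  -0.02885914]
```

View pics/w4c.png

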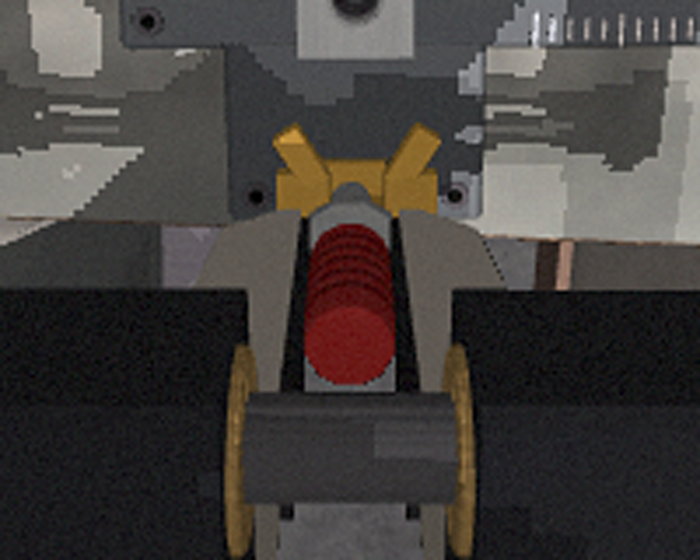

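The shank is in the notch, with the pin at col 350 and the notch's middle at about 357. So 1 mm right, 1.4 mm further in, then lower.

>>> {"method": "arm_command", "body": {"increments": [[-0.007,0.005,0,0,0,0],[-0.007,0.005,0.01,0,0,0],[-0.007,0.005,0.02,0,0,0],[-0.007,0.005,0.03,0,0,0],[-0.007,0.005,0.037,0,0,0]]}}

```text
t: 8.48
tool_pos: [0.3679, -0.2804, 0.2652]
orientation: [-3.141, -0.067, -0.0]
force: [1.2, 0.3, 0.8]
opening: 0.0142
gripper_force: 15.0
```

>>> {"method": "arm_command", "body": {"increments": [[0,0,0.001,0,0,0],[0,0,0.002,0,0,0],[0,0,0.003,0,0,0],[0,0,0.004,0,0,0],[0,0,0.004,0,0,0]]}}

```text
t: 9.1
tool_pos: [0.3679, -0.2804, 0.2647]
orientation: [3.141, 0.067, 0.0]
force: [1.5, 1.6, 1.9]
opening: 0.0135
gripper_force: 15.0
```

>>> {"method": "arm_command", "body": {"increments": [[0,0,0,0,0,0],[0,0,0,0,0,0],[0,0,0,0,0,0],[0,0,0,0,0,0],[0,0,0,0,0,0]], "fingers": -0.2}}

```text
t: 9.72
tool_pos: [0.3678, -0.2804, 0.2645]
orientation: [-3.141, -0.067, 0.0]
force: [1.0, -0.2, -0.5]
opening: 0.0547
gripper_force: 0.0
```

```bash
python3 - <<'E'
from h import *
c=snap('wrist','w5.png');s=read_state();print(s['tool_pos'],s['force'],s['opening'])
cv2.imwrite('pics/w5c.png',cv2.resize(c['image'][180:360,180:380,::-1],None,fx=3.2,fy=3.2,interpolation=2))
E
```

```text
[ 0.36778808 -0.28038199  0.26452269] [ 0.37727179 -0.65385725  0.19684274] 0.055668624832429084
```

View pics/w5c.png

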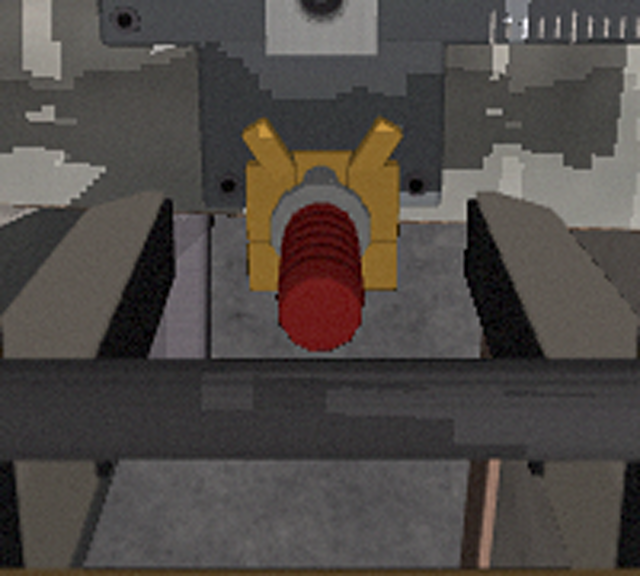

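The collar rests on the keeper and the pin hangs upright in the notch at (320,250), released. Now rise, shift to the knob and turn 90°.

>>> {"method": "arm_command", "body": {"increments": [[0,0,-0.1,0,0,0],[0,0,-0.25,0,0,0],[0,0,-0.4,0,0,0],[0,0,-0.5,0,0,0],[0,0,-0.5,0,0,0]]}}

```text
t: 10.4
tool_pos: [0.3683, -0.2808, 0.3663]
orientation: [3.138, 0.067, 0.004]
force: [-0.7, 0.3, -1.6]
opening: 0.0557
gripper_force: 0.0
```

>>> {"method": "arm_command", "body": {"increments": [[0.1,-0.05,0,0,0,-0.05],[0.2,-0.1,0,0,0,-0.1],[0.3,-0.15,0,0,0,-0.15],[0.379,-0.184,0,0,0,-0.2],[0.379,-0.184,0,0,0,-0.25]]}}

```text
t: 11.02
tool_pos: [0.4425, -0.2396, 0.3627]
orientation: [-2.87, -1.272, 0.001]
force: [0.3, -0.2, 0.2]
opening: 0.0559
gripper_force: 0.0
```

>>> {"method": "arm_command", "body": {"increments": [[0,0,0,0,0,-0.05],[0,0,0,0,0,-0.1],[0,0,0,0,0,-0.15],[0,0,0,0,0,-0.2],[0,0,0,0,0,-0.25]]}}

```text
t: 11.65
tool_pos: [0.4416, -0.2402, 0.3628]
orientation: [-2.166, -2.272, 0.001]
force: [-0.4, 0.3, 0.7]
opening: 0.0556
gripper_force: 0.0
```

```bash
python3 - <<'E'
from h import *
c=snap('wrist','w6.png');s=read_state();print(s['tool_pos'],R.from_rotvec(s['orientation']).as_matrix().round(3).tolist(),s['q'][5])
print(proj(c,[[.442,-.2405,.104],[.5,-.2,.125],[.3675,-.28,.108]]))
E
```

```text
[ 0.44164098 -0.24017435  0.36278182] [[-0.056, 0.998, -0.002], [0.998, 0.056, 0.001], [0.001, -0.002, -1.0]] -0.6556277886233587
[[279.78775769 219.50189233]
 [360.55779291 178.92999434]
 [191.16841314 260.67726089]]
```

View pics/w6.png

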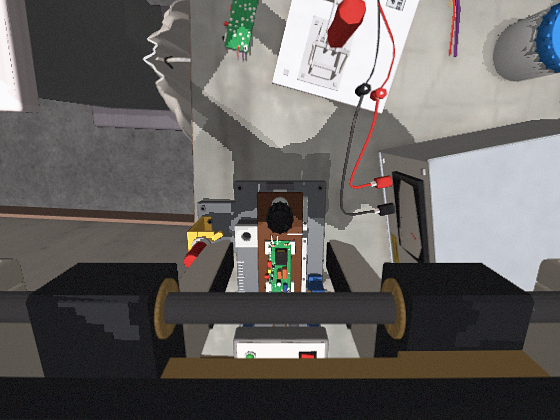

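The knob is at (280,219) as predicted and the tester's left edge (383) is clear of the fingers. Down and grip.

>>> {"method": "arm_command", "body": {"increments": [[0,0,0.12,0,0,0],[0,0,0.26,0,0,0],[0,0,0.4,0,0,0],[0,0,0.5,0,0,0],[0,0,0.54,0,0,0]]}}

```text
t: 12.32
tool_pos: [0.4411, -0.2398, 0.254]
orientation: [-2.173, -2.263, 0.001]
force: [0.6, 0.1, 0.5]
opening: 0.0557
gripper_force: 0.0
```

>>> {"method": "arm_command", "body": {"increments": [[0,0,0,0,0,0],[0,0,0,0,0,0],[0,0,0,0,0,0],[0,0,0,0,0,0],[0,0,0,0,0,0]], "fingers": 1, "force": 30}}

```text
t: 12.95
tool_pos: [0.4415, -0.2407, 0.2572]
orientation: [-2.173, -2.268, 0.002]
force: [-7.7, 0.3, 6.3]
opening: 0.0214
gripper_force: 30.0
```

>>> {"method": "arm_command", "body": {"increments": [[0,0,0,0,0,0],[0,0,0,0,0,0],[0,0,0,0,0,0],[0,0,0,0,0,0],[0,0,0,0,0,0]]}}

```text
t: 13.58
tool_pos: [0.4415, -0.2406, 0.2572]
orientation: [-2.173, -2.268, 0.002]
force: [-7.1, -0.4, 5.8]
opening: 0.0218
gripper_force: 30.0
```

```bash
python3 - <<'E'
from h import *
s=read_state();print(s['t'],s['tool_pos'],R.from_rotvec(s['orientation']).as_matrix().round(3).tolist(),s['force'],s['opening'],s['wrist_torque'])
E
```

```text
13.575 [ 0.44148495 -0.24061996  0.25717736] [[-0.043, 0.999, -0.002], [0.999, 0.043, -0.0], [-0.0, -0.002, -1.0]] [-7.08845277 -0.3978289   5.77684674] 0.021795704244010918 [-0.00750789  1.24003874  0.03450695]
```

>>> {"method": "arm_command", "body": {"increments": [[0,-0.004,-0.01,0,0,0],[-0.02,-0.004,-0.01,0,0,0],[-0.05,-0.004,-0.01,0,0,0],[-0.08,-0.004,-0.01,0,0,0],[-0.1,-0.004,-0.01,0,0,0]]}}

```text
t: 14.2
tool_pos: [0.442, -0.2591, 0.2574]
orientation: [-2.171, -2.266, -0.004]
force: [3.6, 7.5, -5.5]
opening: 0.0213
gripper_force: 30.0
```

>>> {"method": "arm_command", "body": {"increments": [[-0.02,0,0,0,0,0],[-0.05,0,0,0,0,0],[-0.08,0,0,0,0,0],[-0.1,0,0,0,0,0],[-0.1,0,0,0,0,0]]}}

```text
t: 14.82
tool_pos: [0.4429, -0.2794, 0.2574]
orientation: [-2.172, -2.267, -0.003]
force: [5.1, 3.7, -8.8]
opening: 0.0215
gripper_force: 30.0
```

```bash
python3 - <<'E'
from h import *
s=read_state();print(s['t'],s['tool_pos'],s['force'],s['opening'])
c=snap('wrist','w7.png');t=snap('top','t7.png')
a=cv2.resize(t['image'][225:300,335:430,::-1],(380,300),interpolation=2);b=cv2.resize(c['image'][130:380,180:380,::-1],(400,500),interpolation=2)
I=np.zeros((500,780,3),np.uint8);I[:300,:380]=a;I[:,380:]=b;cv2.imwrite('pics/c7.png',I)
E
```

```text
14.825 [ 0.44292721 -0.27938305  0.25736251] [ 5.10333553  3.7450131  -8.77019892] 0.02146899701710155
```

View pics/c7.png

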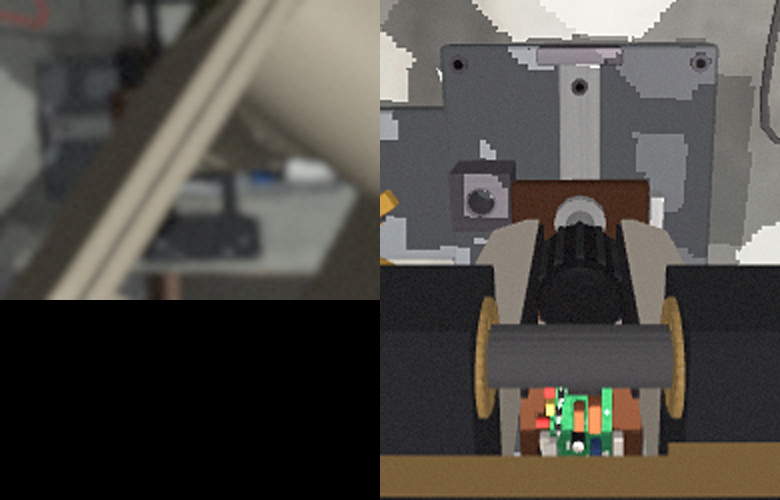

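The tray is at about 39 mm and the board is still in its nest. I'll re-check the detent distance from earlier pictures.

```bash
python3 - <<'E'
from h import *
c=load('w2.png')
n=at(c,277.5,166,.042);b=at(c,407,136,.038);print(n,b)
c=load('w3.png');f=lambda u,v:(140+u/2.2-.3,120+v/2.2-.3)
n=at(c,*f(302,90),.042);b=at(c,*f(539,40),.038);print(n,b)
E
```

```text
[ 0.45987068 -0.27397445  0.042     ] [ 0.4803073  -0.34924706  0.038     ]
[ 0.45960747 -0.2736479   0.042     ] [ 0.47844902 -0.34898453  0.038     ]
```

>>> {"method": "arm_command", "body": {"increments": [[-0.01,0.002,0.006,0,0,0],[-0.02,0.002,0.006,0,0,0],[-0.03,0.002,0.006,0,0,0],[-0.03,0.002,0.006,0,0,0],[-0.03,0.002,0.006,0,0,0]]}}

```text
t: 15.55
tool_pos: [0.4434, -0.2857, 0.2573]
orientation: [-2.172, -2.267, -0.001]
force: [-2.0, 5.0, 2.1]
opening: 0.0213
gripper_force: 30.0
```

All three views agree on a travel of about 75 mm, so the knob should end near y -0.315. Approach, then step.

>>> {"method": "arm_command", "body": {"increments": [[-0.02,0,0,0,0,0],[-0.04,0,0,0,0,0],[-0.06,0,0,0,0,0],[-0.075,0,0,0,0,0],[-0.075,0,0,0,0,0]]}}

```text
t: 16.18
tool_pos: [0.4441, -0.3009, 0.2573]
orientation: [-2.173, -2.267, -0.001]
force: [-1.7, 4.8, 1.2]
opening: 0.0214
gripper_force: 30.0
```

>>> {"method": "arm_command", "body": {"increments": [[-0.005,0,0,0,0,0],[-0.01,0,0,0,0,0],[-0.01,0,0,0,0,0],[-0.01,0,0,0,0,0],[-0.01,0,0,0,0,0]]}}

```text
t: 16.8
tool_pos: [0.4442, -0.3027, 0.2573]
orientation: [-2.172, -2.268, -0.001]
force: [-2.2, 5.9, 2.6]
opening: 0.0215
gripper_force: 30.0
```

>>> {"method": "arm_command", "body": {"increments": [[-0.005,0,0,0,0,0],[-0.01,0,0,0,0,0],[-0.01,0,0,0,0,0],[-0.01,0,0,0,0,0],[-0.01,0,0,0,0,0]]}}

```text
t: 17.42
tool_pos: [0.4443, -0.3047, 0.2573]
orientation: [-2.172, -2.267, -0.001]
force: [-1.1, 6.6, 2.5]
opening: 0.0217
gripper_force: 30.0
```

>>> {"method": "arm_command", "body": {"increments": [[-0.005,0,0,0,0,0],[-0.01,0,0,0,0,0],[-0.01,0,0,0,0,0],[-0.01,0,0,0,0,0],[-0.01,0,0,0,0,0]]}}

```text
t: 18.05
tool_pos: [0.4444, -0.3067, 0.2573]
orientation: [-2.172, -2.267, -0.001]
force: [-2.0, 5.5, 3.6]
opening: 0.0213
gripper_force: 30.0
```

>>> {"method": "arm_command", "body": {"increments": [[-0.005,0,0,0,0,0],[-0.0075,0,0,0,0,0],[-0.0075,0,0,0,0,0],[-0.0075,0,0,0,0,0],[-0.0075,0,0,0,0,0]]}}

```text
t: 18.68
tool_pos: [0.4444, -0.3081, 0.2573]
orientation: [-2.172, -2.267, -0.001]
force: [-2.0, 6.4, 2.9]
opening: 0.0217
gripper_force: 30.0
```

>>> {"method": "arm_command", "body": {"increments": [[-0.0075,0,0,0,0,0],[-0.0075,0,0,0,0,0],[-0.0075,0,0,0,0,0],[-0.0075,0,0,0,0,0],[-0.0075,0,0,0,0,0]]}}

```text
t: 19.3
tool_pos: [0.4445, -0.3097, 0.2573]
orientation: [-2.172, -2.268, -0.001]
force: [-2.3, 6.3, 2.3]
opening: 0.0212
gripper_force: 30.0
```

>>> {"method": "arm_command", "body": {"increments": [[-0.005,0,0,0,0,0],[-0.005,0,0,0,0,0],[-0.005,0,0,0,0,0],[-0.005,0,0,0,0,0],[-0.005,0,0,0,0,0]]}}

```text
t: 19.92
tool_pos: [0.4446, -0.3107, 0.2573]
orientation: [-2.172, -2.267, -0.001]
force: [-1.9, 6.7, 2.2]
opening: 0.0211
gripper_force: 30.0
```

>>> {"method": "arm_command", "body": {"increments": [[-0.005,0,0,0,0,0],[-0.005,0,0,0,0,0],[-0.005,0,0,0,0,0],[-0.005,0,0,0,0,0],[-0.005,0,0,0,0,0]]}}

```text
t: 20.55
tool_pos: [0.4446, -0.3117, 0.2573]
orientation: [-2.172, -2.267, -0.001]
force: [-1.0, 5.5, 2.8]
opening: 0.022
gripper_force: 30.0
```

>>> {"method": "arm_command", "body": {"increments": [[-0.005,0,0,0,0,0],[-0.005,0,0,0,0,0],[-0.005,0,0,0,0,0],[-0.005,0,0,0,0,0],[-0.005,0,0,0,0,0]]}}

```text
t: 21.18
tool_pos: [0.4446, -0.3128, 0.2573]
orientation: [-2.173, -2.268, -0.001]
force: [-2.2, 5.6, 1.4]
opening: 0.0218
gripper_force: 30.0
```

>>> {"method": "arm_command", "body": {"increments": [[-0.005,0,0,0,0,0],[-0.005,0,0,0,0,0],[-0.005,0,0,0,0,0],[-0.005,0,0,0,0,0],[-0.005,0,0,0,0,0]]}}

```text
t: 21.8
tool_pos: [0.4447, -0.314, 0.2573]
orientation: [-2.173, -2.268, -0.001]
force: [-2.0, 5.7, 2.3]
opening: 0.0219
gripper_force: 30.0
```

>>> {"method": "arm_command", "body": {"increments": [[-0.005,0,0,0,0,0],[-0.005,0,0,0,0,0],[-0.005,0,0,0,0,0],[-0.005,0,0,0,0,0],[-0.005,0,0,0,0,0]]}}

```text
t: 22.42
tool_pos: [0.4447, -0.3153, 0.2573]
orientation: [-2.174, -2.268, 0.0]
force: [-1.4, 3.7, 0.6]
opening: 0.0214
gripper_force: 30.0
```

The force is dropping: the ball is entering the notch. Finer steps.

>>> {"method": "arm_command", "body": {"increments": [[-0.003,0,0,0,0,0],[-0.003,0,0,0,0,0],[-0.003,0,0,0,0,0],[-0.003,0,0,0,0,0],[-0.003,0,0,0,0,0]]}}

```text
t: 23.05
tool_pos: [0.4448, -0.3158, 0.2573]
orientation: [-2.173, -2.268, -0.0]
force: [-2.3, 4.7, 1.5]
opening: 0.0214
gripper_force: 30.0
```

>>> {"method": "arm_command", "body": {"increments": [[-0.003,0,0,0,0,0],[-0.003,0,0,0,0,0],[-0.003,0,0,0,0,0],[-0.003,0,0,0,0,0],[-0.003,0,0,0,0,0]]}}

```text
t: 23.68
tool_pos: [0.4448, -0.3161, 0.2573]
orientation: [-2.173, -2.268, -0.001]
force: [-2.0, 7.5, 2.2]
opening: 0.0217
gripper_force: 30.0
```

```bash
python3 - <<'E'
from h import *
f=[];p=[]
for i in range(8):
    read_camera('wrist'); s=read_state(); f.append(s['force']);p.append(s['tool_pos'])
print(np.mean(f,0),np.std(f,0),np.mean(p,0))
E
```

```text
[-1.7980168   6.66480544  2.31113952] [0.327127   0.51760949 0.51829744] [ 0.44479905 -0.31612797  0.25727781]
```

>>> {"method": "arm_command", "body": {"increments": [[-0.003,0,0,0,0,0],[-0.003,0,0,0,0,0],[-0.003,0,0,0,0,0],[-0.003,0,0,0,0,0],[-0.003,0,0,0,0,0]]}}

```text
t: 24.7
tool_pos: [0.4449, -0.3165, 0.2573]
orientation: [-2.172, -2.267, -0.001]
force: [-2.0, 9.3, 4.8]
opening: 0.0217
gripper_force: 30.0
```

```bash
python3 - <<'E'
from h import *
f=[];p=[]
for i in range(8):
    c=read_camera('wrist'); s=read_state(); f.append(s['force']);p.append(s['tool_pos'])
print(np.mean(f,0),np.std(f,0),np.mean(p,0),s['gripper_force'])
E
```

```text
[-2.66933677  8.68835815  3.86373625] [0.20271799 0.62956501 0.43916696] [ 0.44483257 -0.31646792  0.2572756 ] 30.000722408294678
```

The force fell to about 4 N and then jumped to about 9 N, so the notch is just past the middle. I'll ease back 0.6 mm and hand in.

>>> {"method": "arm_command", "body": {"increments": [[0.003,0,0,0,0,0],[0.003,0,0,0,0,0],[0.003,0,0,0,0,0],[0.003,0,0,0,0,0],[0.003,0,0,0,0,0]]}}

```text
t: 25.72
tool_pos: [0.4448, -0.3161, 0.2572]
orientation: [-2.173, -2.268, -0.001]
force: [-2.2, 7.1, 1.6]
opening: 0.0214
gripper_force: 30.0
```

```bash
python3 - <<'E'
from h import *
s=read_state();print(s['tool_pos'],s['force'],s['gripper_force']);print(close_job())
E
```

```text
[ 0.44479038 -0.31609568  0.25724929] [-2.17271871  7.1303258   1.62862701] 30.0005105137825
the job is handed in; nothing more can be done
None
```

The job is handed in at 25.7 s, but no verdict came back: the pin was seen hanging upright in the keeper's notch after I let it go, and the fingers hold the tray in the detent by force feel (push fell to about 4 N, jumped to about 9 N, then I eased back about 0.4 mm), with neither pin nor board looked at after the final slide, and I viewed 11 pictures, one over the limit of 10.

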